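Unlock the bar box and hold the key turned

TASK

Flip the hinged brass dust cover on the lock of the walnut bar box right over onto its back so the keyhole is open; then take the key from its wooden stand, push it fully home in the keyhole past the stiff pins (wiggle it if it sticks) and turn it a quarter turn clockwise, seen from above. The lock springs back, so finish while still gripping the key and holding it turned and fully home, without letting go. Leave the tumbler, the bitters bottle and the highball glass where they stand.

Things in the scene. Friction and masses are not known exactly. Their poses are not given: they have to be found in the camera images.
- keyhole (a point): Centre of the keyhole's mouth on the level top of the lock case, 54 mm above the worktop. z up; x from the robot's side to the far side, the long way of the slot. Slot 29 mm (x) by 11 mm (y) through the 12 mm top; below, the turning cylinder continues it, 27.5 by 9.5 mm; floor 30 mm below the mouth. At the start the closed dust cover lies over it.
- cover_hinge (a point): Middle of the dust cover's hinge axis, 22 mm beyond the keyhole in the case's +x and 3 mm above the case top; its y axis is the hinge axis.
- cover_bar (a point): Middle of the grip bar at the cover's free end: round, 10 mm thick, 26 mm long, along y (parallel to the hinge), 72 mm from the hinge axis. Closed, it sticks out 18 mm in front (-x) of the case, free all round, on a tongue 14 mm wide; the cover is 40 mm wide, 3.5 mm thick. Pinched at its two ends from above, it can turn between the fingers as they follow the arc.
- cover (a joint): Angle of the dust cover, rad: 0 closed flat over the keyhole, pi/2 upright, 2.9 fully over on its back (its stop). The free end rises and swings over towards the case's +x. Light (50 g); past upright it falls gently open by itself.
- cylinder (a joint): Angle of the lock cylinder, rad: 0 locked, grows as the key turns clockwise seen from above, stop at 1.6. Sprung back towards 0 (about 0.15 N m at a quarter turn). The key has about 0.06 rad of play and turns only when fully home, with its foot below the brass top; turned, it cannot be pulled out.
- key_bow (a point): Centre of the key's flat round bow, where to grip: a steel disc 34 mm across, 8 mm thick. z up along the shank, x the wide way of bow and foot, y through the thickness. The key (79 mm long, about 90 g) stands upright in its stand. Both ways round (half a turn) fit the lock.
- key_tip (a point): Lowest point of the key on its shank's axis, 62 mm below the bow's centre; axes as key_bow. The foot is 26 mm (x) by 8 mm (y) and 14 mm high with a round lower edge; above it the shank is round, 8 mm thick. Fully home this point is 30 mm below the keyhole's mouth, and the bow's centre 32 mm above it.
- lock_case: Fixed block with wooden sides and brass top, 54 mm high, beside the walnut box; origin on the worktop under the keyhole, axes as keyhole. It reaches 32 mm from the keyhole towards -x, 56 mm towards +x, 40 mm to each side; the walnut box (74 mm high) begins 64 mm away on the -y side.
- pin0 (a joint): Travel, m, of one of the lock's two sprung, slightly sticky round pins (0 = out, 0.005 = pressed in). They stick 3.5 mm into the slot from opposite sides, 8 mm either way from its middle, 3 to 11 mm below the mouth. The key's round-edged foot pushes them aside at roughly 5 to 20 N of downward push; they spring out again above the foot.
- key_stand: Fixed wooden block 56 x 46 x 40 mm with a slot in which the key stands, its foot 24 mm deep, the bow's centre 38 mm above the block's top; origin under its centre, x along the slot.
- tumbler: Clear faceted tumbler, 70 mm across, 87 mm high, origin under its centre; to be left alone.
- bitters: Small bitters bottle, 39 mm across, 100 mm high, origin under its centre; to be left alone.
- highball: Clear highball glass, 69 mm across, 154 mm high, origin under its centre; to be left alone.
- key: The whole key; origin at key_tip, axes as there.

How it is judged (in metres and radians):
On the way, in this order (a step that is already met when the one before it is completed fails the run):
1. the dust cover is turned over onto its back (value of joint cover above 2.4 rad), for 0.2 s.
2. the key is fully home in the keyhole, not yet turned (z of key_tip in the frame of keyhole below -0.027 m and horizontal distance between key_tip and keyhole below 0.004 m and angle between key_tip's own z axis and vertical below 0.12 rad and value of joint cylinder below 0.4 rad), for 0.1 s.
3. the key is turned a quarter clockwise (value of joint cylinder above 1.3 rad), for 0.3 s.
At the end, for the whole second after the job is handed in: The cover is over on its back (beyond 2.4 rad); the key is fully home (tip more than 27 mm below the mouth, within 4 mm of the keyhole's axis, upright within 0.12 rad) and the cylinder stays turned beyond 1.3 rad clockwise, with the fingers still gripping the key (more than 3 N) (z of key_tip in the frame of keyhole below -0.027 m and horizontal distance between key_tip and keyhole below 0.004 m and angle between key_tip's own z axis and vertical below 0.12 rad and value of joint cylinder above 1.3 rad and velocity of joint cylinder below 0.1 rad/s and value of joint cover above 2.4 rad and contact force between the fingers and key above 3 N); the arm keeps its last pose, push and grip.
It fails at once if the tumbler is moved or tipped (distance of tumbler from where it was at the start of the episode above 0.02 m or angle between tumbler's own z axis and vertical above 0.3 rad).
It fails at once if the bitters bottle is moved or tipped (distance of bitters from where it was at the start of the episode above 0.02 m or angle between bitters's own z axis and vertical above 0.3 rad).
It fails at once if the highball glass is moved or tipped (distance of highball from where it was at the start of the episode above 0.02 m or angle between highball's own z axis and vertical above 0.3 rad).
It also fails if it takes over 61 s, if anything falls off the work surface, if the arm or the gripper's body presses on something with over 40 N, if the wrist force passes 120 N, or if a joint passes its speed limit or range.

ROBOT

A 6-joint arm with a two-finger parallel gripper is mounted at the origin on a cart in front of the work surface, level with it; the furniture and walls round the work are solid. World frame = base frame: x ahead of the robot, y to its left, z up, the work surface at z = 0. Lengths are in m, angles in degrees, forces in N, time in s.
With the tool pointing down it reaches from about 0.425 to 1.125 m from the base axis. Payload 14.9 kg.
Tool frame: the origin (TCP) lies midway between the tips of the shut fingers; the grasp point (between the pads) lies 19 mm behind it; z points along the fingers, y is the line along which they close (so a half turn about z gives the same grasp; the last joint's range is limited). The gripper opens to 91 mm and grips with 3 to 60 N. Pads are 32 mm wide; open, the fingers measure 118 mm over their backs; the gripper's body (76 mm by 178 mm) begins 60 mm behind the grasp point.
Start: joints at [-66.939, 21.709, 99.362, -0, 58.929, -1.908], TCP at [0.295, -0.635, 0.214] pointing down, gripper open.
Joint ranges: [-158.91, 158.91], [-42.39, 125.64], [0.06, 152.35], [-60.88, 240.88], [17.5, 164.5], [-176.32, 176.32]. Speed limits (degrees/s): [108.29, 108.29, 136.94, 180, 180, 180].

INTERFACE

Orientations are given as [roll, pitch, yaw] about the fixed x, y, z axes, in that order (R = Rz(yaw) Ry(pitch) Rx(roll)).
In Python, from plant import sense, cams, sign_off gives the robot as it stands. The module is installed in compiled form; this text tells all that it offers.
- The arm moves only by the shell command python3 -m handwheel 'ROWS' [FORCE]. ROWS is JSON, a list of rows, each a list of 3 entries, a list of its own where there are three numbers: the opening in per cent of the stroke, from 0 (shut) to 100 (fully open), then the shift along the world's x, y, z in mm, then the turn about the world's z in rad. In form: [[jaw, [x, y, z], twist], ...]. A call has 1 to 10 rows; each row shifts and turns the commanded pose from where the row before left it; what a row does not reach is not made up. A row lasts 1/8 s, in which the tool goes at most 62.5 mm and 10.7 degrees, less where a joint would pass 70% of its speed; a pose out of reach is approached as far as the arm can. A call is refused whole if a number of a shift passes 62.5 or a number of a turn 0.188, either way. A call with a gripper value outside its range is refused whole. The fingers move at their own pace and stop on an object; FORCE is the grip in N (left out, the last holds). Time passes only in rows, so rows that do not move let the fingers close. It gives the time, the measured TCP pose, the force, the opening and the grip force at its end, in the units of the state.
- sense(): the state, without advancing time (a new reading comes with each control period).
- cams.get_image(name): name is "scene" or "top"; returns the picture (420x560x3 uint8, red, green, blue); there is no depth.
- cams.calibration(name): a dict with "vertical_fov" (degrees; the focal length in pixels is half the picture's height over the tangent of half this angle, whatever the lens; pixels are square), "cx", "cy" (the principal point, pixels), "position" and "rotation" of the camera in the world. Camera axes: x right, y up, looking along -z (the intrinsics and any distortion apply to the point x, -y, -z); pixel columns grow to the right and rows downward; lengths in m; the calibration is good to about 2 mm. A picture is of the moment at which its call begins. calibration takes no time and is no camera call.
- sign_off(): hands the job in; it is judged then, once.
The state is a dict: "time_s": time; "joint_positions": joint angles; "qd": joint speeds; "joint_efforts": joint torques, N m; "position": TCP position; "orientation": TCP orientation; "contact_force": force on the tool from outside, world axes, zero at the start; "moment": the same for the moment, N m; "width": finger opening in m; "grip_force": force on a finger pad.
Only numpy, scipy, OpenCV 4.12 (cv2) and the standard library are available. Lean on these libraries where they do the work, as an engineer would, in place of code of your own. Each camera call takes 0.05 s, during which the arm holds its last target. There are 200 camera calls.

## Working session

There is one attempt and no reset: what is moved stays moved. The work goes in short steps, Python scripts to look and compute and a shell command to move; the robot and the scene stay as the last step left them, time stands still between calls to the robot, and variables do not carry over. Pictures are saved under pics/ and viewed, at most 10 in all, crops included, and the job is handed in when it is done.

```bash
mkdir -p pics
python3 - <<'E'
from plant import sense,cams
import cv2
for n in("scene","top"):
    cv2.imwrite(f"pics/{n}0.png",cams.get_image(n)[:,:,::-1]); print(cams.calibration(n))
print(sense())
E
```

```text
{'vertical_fov': 53.54980816124468, 'cx': 287.6479117630926, 'cy': 212.90454426026167, 'position': array([ 0.0716793 , -0.85388362,  0.89993086]), 'rotation': array([ 47.1792564 ,  -0.75844108, -33.6933565 ])}
{'vertical_fov': 44.80223651837093, 'cx': 279.41304682119176, 'cy': 212.9180597975245, 'position': array([ 0.37061361, -0.13865724,  1.29596434]), 'rotation': array([  9.57492575,  -0.43943573, -91.24903573])}
{'time_s': 0.1, 'joint_positions': array([-6.69377596e+01,  2.17346824e+01,  9.93916562e+01, -9.14862224e-04,
        5.89286521e+01, -1.90780266e+00]), 'qd': array([ 0.08216857, -0.11133069, -0.04679739,  0.07723408, -0.02501709,
        0.07394195]), 'joint_efforts': array([-1.90374369e-03, -7.65054202e+01, -4.35293198e+01,  6.52204617e-02,
        3.98855971e-02, -2.16955021e-05]), 'position': array([ 0.29535767, -0.63425263,  0.2133692 ]), 'orientation': array([-1.79945014e+02, -1.04799752e-03,  2.49705151e+01]), 'contact_force': array([-0.41903476,  0.13599391, -0.30358278]), 'moment': array([-0.0189757 ,  0.02570194,  0.05850069]), 'grip_force': 0.0, 'width': 0.09135022307587948}
```

View pics/scene0.png

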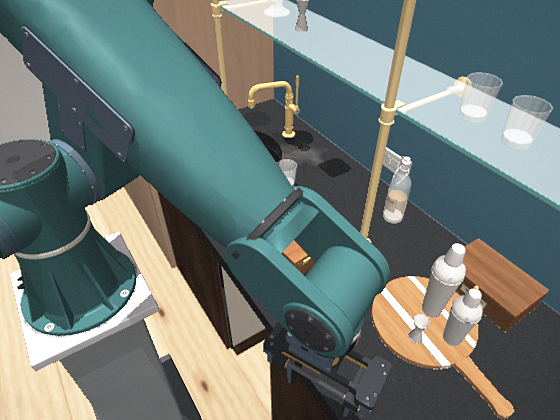

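View pics/top0.png

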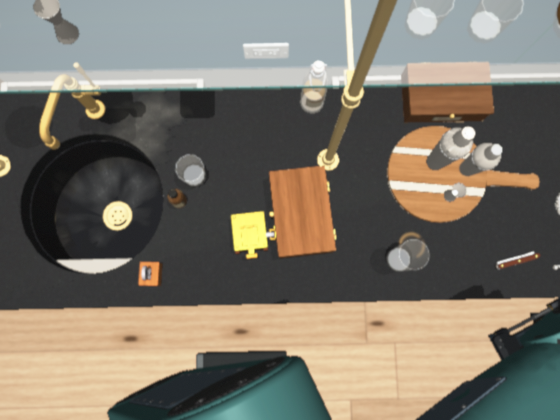

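The top view shows the lock (250,232) with the bar at (252,254), the walnut box to its right (302,210), the key stand at (149,274), the tumbler (190,170), the bitters (176,198) and the highball (408,255). I'll segment them next.

```bash
cat > h.py <<'E'
import numpy as np,cv2
from plant import sense,cams
from scipy.spatial.transform import Rotation as R
def cam(n):
    c=cams.calibration(n); f=210/np.tan(np.radians(c['vertical_fov']/2))
    return c,f,R.from_euler('xyz',c['rotation'],degrees=True).as_matrix()
def ray(n,u,v,z):
    c,f,M=cam(n); d=M@np.array([(u-c['cx'])/f,-(v-c['cy'])/f,-1]); p=c['position']
    return p+d*(z-p[2])/d[2]
def proj(n,P):
    c,f,M=cam(n); q=M.T@(np.array(P)-c['position']); return c['cx']-f*q[0]/q[2],c['cy']+f*q[1]/q[2]
E
python3 - <<'E'
from h import *
im=cams.get_image("top"); hsv=cv2.cvtColor(im,cv2.COLOR_RGB2HSV)
m=cv2.inRange(hsv,(22,150,120),(35,255,255)); m[:200]=0;m[265:]=0;m[:,:225]=0;m[:,270:]=0
c=max(cv2.findContours(m,0,1)[0],key=cv2.contourArea)
print(cv2.boundingRect(c)); 
for r in range(205,264,2):
    x=np.flatnonzero(m[r]); 
    if len(x): print(r,x.min(),x.max(),len(x),end='; ')
m2=cv2.inRange(hsv,(3,120,80),(18,255,255));m2[:255]=0;m2[295:]=0;m2[:,:130]=0;m2[:,170:]=0
c=max(cv2.findContours(m2,0,1)[0],key=cv2.contourArea); print(cv2.minAreaRect(c),cv2.boundingRect(c))
for u,v in cv2.boxPoints(cv2.minAreaRect(c)): print(ray("top",u,v,.04))
for n,u,v in(("tumb",191,175),("bit",176,198),("high",410,248)): print(n,ray("top",u,v,0.0))
a=cv2.resize(im[200:270,215:345],None,fx=6,fy=6,interpolation=2);b=cv2.resize(im[245:300,120:180],None,fx=6,fy=6,interpolation=2)
o=np.zeros((420+330,780,3),np.uint8);o[:420]=a;o[420:,:360]=b
cv2.imwrite("pics/c.png",cv2.resize(o,None,fx=.79,fy=.79)[:,:,::-1])
E
```

```text
(253, 253, 4, 4)
227 243 250 3; 247 264 266 3; 249 247 247 1; 253 254 254 1; 255 256 256 1; 257 247 250 4; ((148.5, 273.0), (24.0, 21.0), 90.0) (138, 261, 22, 25)
[0.46962903 0.19691539 0.04      ]
[0.46853576 0.14544805 0.04      ]
[0.41010455 0.1444298  0.04      ]
[0.41120761 0.19549884 0.04      ]
tumb [0.69399593 0.07508094 0.        ]
bit [0.633604   0.11341894 0.        ]
high [ 0.4912366 -0.4849913  0.       ]
```

View pics/c.png

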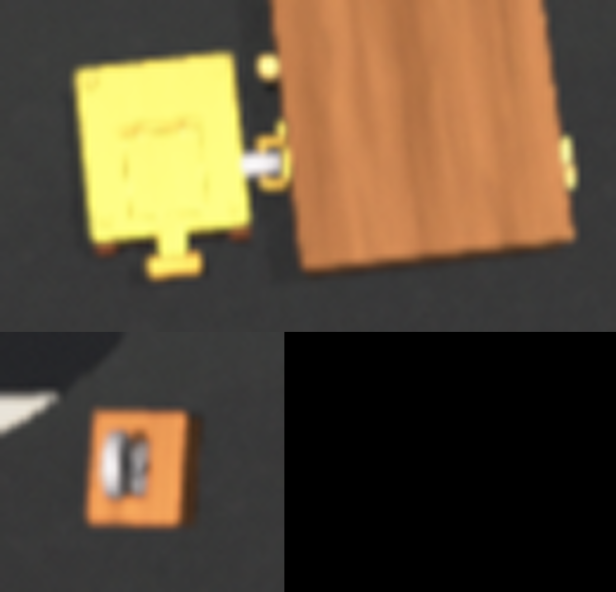

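The crop shows the case-top corners, the bar and the key. I'll turn those pixels into positions.

Run:
```python
from h import *
k=4.74
def L(x,y,z): return ray("top",215+x/k-.1,200+y/k-.1,z)
def S(x,y,z): return ray("top",120+x/k-.1,245+(y-331.8)/k-.1,z)
np.set_printoptions(precision=4,suppress=True)
TL,TR,BR,BL=[L(*p,.054) for p in((75,70),(232,53),(250,225),(93,243))]
print(TL,TR,BR,BL,np.linalg.norm(TL-TR),np.linalg.norm(TL-BL))
c=(TL+TR+BR+BL)/4; d=(TL+TR-BL-BR); w=(TL+BL-TR-BR); yaw=np.arctan2(d[1],d[0]); yaw2=np.arctan2(-w[0],w[1])
print(np.degrees([yaw,yaw2])); ya=(yaw+yaw2)/2
ex=np.array([np.cos(ya),np.sin(ya),0]); kh=c-.012*ex; print("keyhole",kh)
print("bar",L(174,265,.057),"pred",kh-.05*ex)
a=[S(*p,.04) for p in((94,410),(188,411),(182,525),(87,525))]
c=sum(a)/4;d=a[0]+a[1]-a[2]-a[3];w=a[0]+a[3]-a[1]-a[2];print("stand",c,np.degrees(np.arctan2(d[1],d[0])),np.degrees(np.arctan2(-w[0],w[1])))
print("bow",S(115,465,.095),S(118,433,.08),S(112,500,.08)); 
for n,P in(("kh",kh),("stand",c)): print(n,proj("scene",P))
for p in((268,190),(300,270),(573,240)): print("box",L(*p,.074))
print("post base",ray("top",328,160,0))
```

```text
[ 0.578  -0.0325  0.054 ] [ 0.5853 -0.1144  0.054 ] [ 0.4951 -0.1221  0.054 ] [ 0.4875 -0.0412  0.054 ] 0.08222100693054454 0.09086736686643855
[5.218  5.2277]
keyhole [ 0.5245 -0.0786  0.054 ]
bar [ 0.475  -0.0828  0.057 ] pred [ 0.4747 -0.0832  0.054 ]
stand [0.4384 0.1694 0.04  ] -2.077951256329136 -1.5319082859389828
bow [0.4369 0.1672 0.095 ] [0.4537 0.1698 0.08  ] [0.4204 0.1721 0.08  ]
kh (np.float64(265.85203655445537), np.float64(216.5288954479651))
stand (np.float64(203.5750269565884), np.float64(185.6304124126729))
box [ 0.5107 -0.1319  0.074 ]
box [ 0.4697 -0.1473  0.074 ]
box [ 0.482  -0.2861  0.074 ]
post base [ 0.7273 -0.2841  0.    ]
```

```bash
python3 -m handwheel '[[100,[17.5,55,-4],-0.0345],[100,[17.5,55,-4],-0.0345],[100,[17.5,55,-4],-0.0345],[100,[17.5,55,-4],-0.0345],[100,[17.5,55,-4],-0.0345],[100,[17.5,55,-4],-0.0345],[60,[17.5,55,-4],-0.0345],[60,[17.5,55,-4],-0.0345],[60,[17.5,55,-4],-0.0345],[60,[17.5,55,-4],-0.0345]]' 15; python3 -m handwheel '[[60,[0,0,-30],0],[60,[0,0,0],0]]'
python3 - <<'E'
from h import *
s=sense();print(s['position'],s['orientation'])
cv2.imwrite("pics/t1.png",cv2.resize(cams.get_image("top")[180:290,180:340],None,fx=4,fy=4)[:,:,::-1])
cv2.imwrite("pics/s1.png",cv2.resize(cams.get_image("scene")[130:330,130:390],None,fx=3,fy=3)[:,:,::-1])
E
```

```text
time_s: 1.4
position: [0.4708, -0.0827, 0.174]
orientation: [180.0, -0.0, 5.1]
contact_force: [0.8, -1.0, 0.9]
width: 0.0558
grip_force: 0.0
time_s: 1.65
position: [0.4692, -0.0838, 0.1425]
orientation: [-179.9, 0.2, 5.3]
contact_force: [-0.6, 0.1, -0.5]
width: 0.0548
grip_force: 0.0
[ 0.46922692 -0.08377661  0.14250948] [-179.93646059    0.19422487    5.27466227]
```

View pics/s1.png

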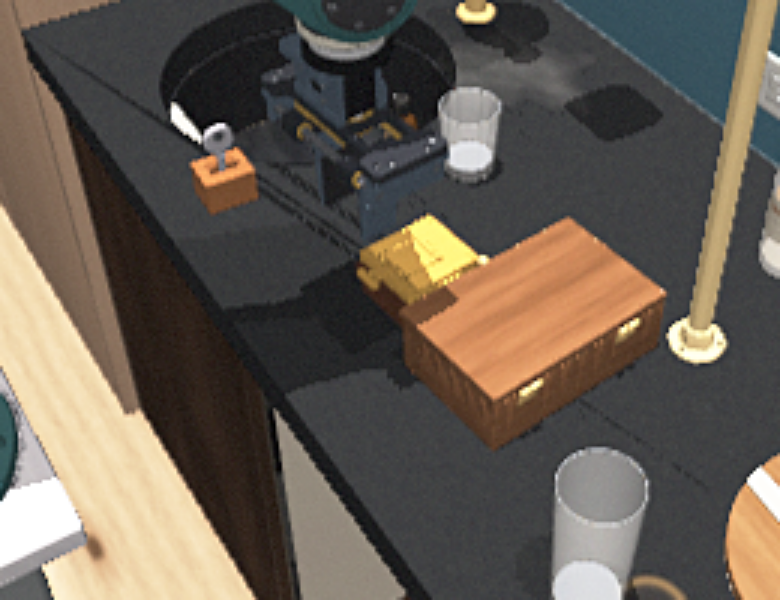

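The scene crop shows the bar near (370,270), the bow near (218,139), and the gripper above the bar. I'll cross-check these against the top-view estimates, then descend.

```bash
python3 - <<'E'
from h import *
print(proj("scene",(.475,-.083,.057)),ray("scene",253,219.7,.057)); print(proj("scene",(.4375,.170,.078)),ray("scene",202.4,176,.078))
E
python3 -m handwheel '[[60,[0,0,-35],0],[60,[0,0,-35],0],[60,[0,0,-22],0],[60,[0,0,0],0]]'
```

```text
(np.float64(252.0439858848819), np.float64(223.00799723532893)) [ 0.48430607 -0.07250754  0.057     ]
(np.float64(201.75333217233643), np.float64(176.38132384117597)) [0.44008168 0.17069757 0.078     ]
time_s: 2.25
position: [0.47, -0.0852, 0.0517]
orientation: [-180.0, 0.1, 5.1]
contact_force: [0.4, 0.3, 0.7]
width: 0.0549
grip_force: 0.0
```

```bash
python3 -m handwheel '[[10,[0,0,-2],0],[10,[0,0,0],0],[10,[0,0,0],0],[10,[0,0,0],0],[10,[0,0,0],0],[10,[0,0,0],0]]' 12
```

```text
time_s: 3.0
position: [0.4708, -0.0842, 0.0504]
orientation: [-180.0, -0.0, 5.2]
contact_force: [0.3, 7.6, 5.1]
width: 0.0257
grip_force: 12.0
```

```bash
python3 -m handwheel '[[10,[0,1,0],0],[10,[1.6,0.1,15],0],[10,[4.6,0.4,14.3],0],[10,[7.5,0.7,13],0]]'
```

```text
time_s: 3.5
position: [0.4847, -0.0824, 0.0936]
orientation: [180.0, -0.0, 5.2]
contact_force: [2.6, -1.2, -3.9]
width: 0.0257
grip_force: 12.0
```

```bash
python3 -m handwheel '[[10,[10.1,0.9,11.2],0],[10,[12.2,1.1,8.9],0],[10,[13.7,1.2,6.1],0],[10,[14.7,1.3,3.1],0]]'
python3 - <<'E'
from h import *
cv2.imwrite("pics/s2.png",cv2.resize(cams.get_image("scene")[130:330,130:390],None,fx=3,fy=3)[:,:,::-1])
E
```

```text
time_s: 4.0
position: [0.5362, -0.0777, 0.122]
orientation: [-180.0, -0.0, 5.2]
contact_force: [-0.3, -0.2, -4.6]
width: 0.0252
grip_force: 12.0
```

View pics/s2.png

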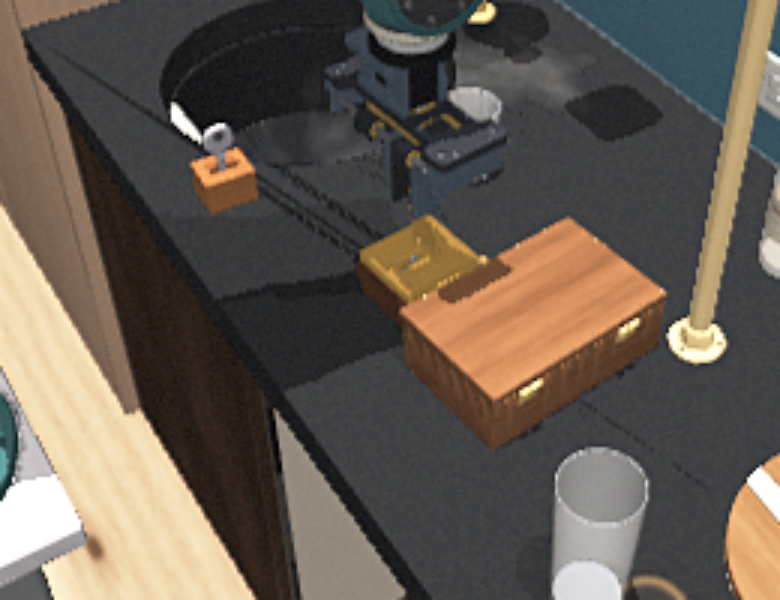

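The cover is upright and the keyhole shows near (412,260). I'll carry the arc past vertical and release.

```bash
python3 -m handwheel '[[10,[15,1.3,0],0],[10,[14.7,1.3,-3],0],[10,[13.8,1.2,-6],0],[10,[6,0.5,-4],0],[10,[0,0,0],0],[70,[0,0,0],0],[70,[0,0,0],0],[70,[0,0,0],0],[70,[0,0,30],0],[70,[0,0,40],0]]'
python3 - <<'E'
from h import *
print(sense()['orientation'])
E
```

```text
time_s: 5.3
position: [0.5835, -0.0736, 0.1785]
orientation: [-180.0, 0.1, 5.2]
contact_force: [1.3, 0.2, 0.3]
width: 0.0636
grip_force: 0.0
[-1.79972302e+02  1.21927904e-01  5.19595955e+00]
```

```bash
python3 -m handwheel '[[60,[-14.5,24.4,0],0.178],[60,[-14.5,24.4,0],0.178],[60,[-14.5,24.4,0],0.178],[60,[-14.5,24.4,0],0.178],[60,[-14.5,24.4,0],0.178],[60,[-14.5,24.4,0],0.178],[60,[-14.5,24.4,0],0.178],[60,[-14.5,24.4,0],0.178],[60,[-14.5,24.4,0],0.178],[60,[-14.5,24.4,0],0.178]]'; python3 -m handwheel '[[60,[0,0,0],0.177],[60,[0,0,0],0.177],[60,[0,0,0],0.177],[60,[0,0,0],0.177],[60,[0,0,0],0.177],[60,[0,0,0],0.177],[60,[0,0,0],0.177],[60,[0,0,-25],0],[60,[0,0,-25],0],[60,[0,0,0],0]]'
python3 - <<'E'
from h import *
s=sense();print(s['position'],s['orientation'],s['joint_positions'])
a=cv2.resize(cams.get_image("top")[195:300,125:285],None,fx=4.7,fy=4.7,interpolation=2)
cv2.imwrite("pics/t3.png",a[:,:,::-1])
im=cams.get_image("scene");np.save("s3.npy",im)
cv2.imwrite("pics/s3.png",cv2.resize(im[140:260,170:330],None,fx=4.7,fy=4.7,interpolation=2)[:,:,::-1])
E
```

```text
time_s: 6.55
position: [0.4388, 0.171, 0.1786]
orientation: [180.0, 0.0, 107.5]
contact_force: [0.3, -0.5, 0.0]
width: 0.0547
grip_force: 0.0
time_s: 7.8
position: [0.4382, 0.1699, 0.1273]
orientation: [-179.9, -0.2, 178.2]
contact_force: [0.5, 0.4, 1.2]
width: 0.0547
grip_force: 0.0
[0.43819754 0.1699429  0.12732026] [-1.79934099e+02 -1.70331255e-01  1.78173846e+02] [ 1.83575955e+01  8.80746120e+00  1.27658806e+02 -4.46329236e-03
  4.37163419e+01 -6.98131180e+01]
```

View pics/t3.png

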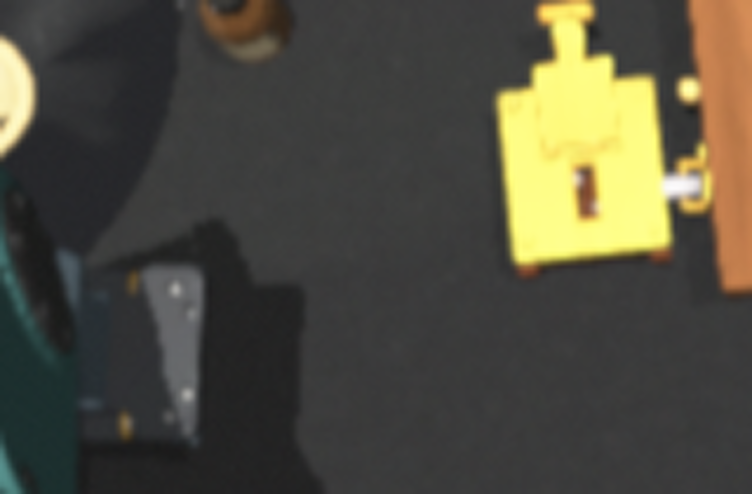

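View pics/s3.png

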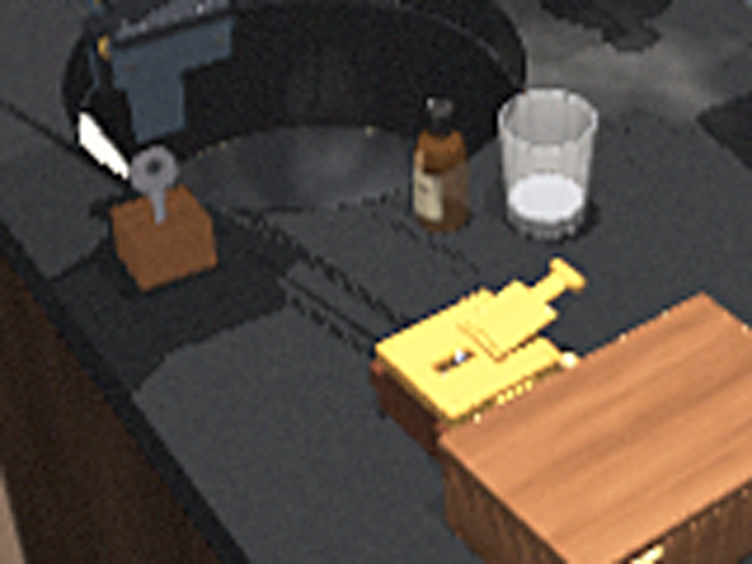

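The cover lies on its back. The slot is at (586,191) in the top crop and (455,360) in the scene crop. I'll refine the keyhole with masks and grasp the key.

```bash
python3 - <<'E'
from h import *
np.set_printoptions(precision=4,suppress=True)
for n,(r0,r1,c0,c1) in(("top",(226,246,243,258)),("scene",(210,224,260,275))):
    im=cams.get_image(n) if n=="top" else np.load("s3.npy"); p=im[r0:r1,c0:c1].astype(float)
    # dark/non-yellow weight: departure from plate colour
    b=np.median(p.reshape(-1,3),0); w=np.clip(np.linalg.norm(p-b,axis=2)-40,0,None)
    nb,l,st,ce=cv2.connectedComponentsWithStats((w>0).astype(np.uint8)); i=1+np.argmax(st[1:,4]); w=w*(l==i)
    v,u=np.mgrid[r0:r1,c0:c1]; uc=(u*w).sum()/w.sum();vc=(v*w).sum()/w.sum(); print(n,st[i],uc,vc,ray(n,uc,vc,.054))
E
python3 -m handwheel '[[60,[0,0,-25],0],[60,[0,0,-25],0],[60,[0,0,-17],0],[60,[0,0,0],0]]'
python3 -m handwheel '[[0,[0,0,0],0],[0,[0,0,0],0],[0,[0,0,0],0],[0,[0,0,0],0],[0,[0,0,0],0],[0,[0,0,0],0],[0,[0,0,0],0]]' 40
```

```text
top [ 4  3  6 13 64] 249.25774869207498 235.28067948764294 [ 0.5258 -0.0776  0.054 ]
scene [ 2  4  9  6 28] 265.94082641133355 216.50096283498405 [ 0.5248 -0.0787  0.054 ]
time_s: 8.45
position: [0.4391, 0.1703, 0.0612]
orientation: [-180.0, -0.1, 178.2]
contact_force: [-0.0, -0.3, 1.3]
width: 0.0549
grip_force: 0.0
time_s: 9.32
position: [0.4395, 0.1704, 0.0616]
orientation: [-180.0, 0.0, 178.2]
contact_force: [-0.0, -0.8, 1.7]
width: 0.008
grip_force: 40.0
```

```bash
python3 -m handwheel '[[0,[0,0,20],0],[0,[0,0,30],0],[0,[0,0,25],0],[0,[14.2,-41.5,0],0.0205],[0,[14.2,-41.5,0],0.0205],[0,[14.2,-41.5,0],0.0205],[0,[14.2,-41.5,0],0.0205],[0,[14.2,-41.5,0],0.0205],[0,[14.2,-41.5,0],0.0205],[0,[0,0,0],0]]'; python3 -m handwheel '[[0,[0,0,-15],0],[0,[0,0,0],0],[0,[0,0,0],0]]'
python3 - <<'E'
from h import *
s=sense();print(s['position'],s['orientation'],s['joint_positions'][5])
im=cams.get_image("scene");np.save("s4.npy",im)
cv2.imwrite("pics/s4.png",cv2.resize(im[155:255,210:330],None,fx=6,fy=6,interpolation=2)[:,:,::-1])
E
```

```text
time_s: 10.58
position: [0.5253, -0.0807, 0.1364]
orientation: [-180.0, 0.0, -174.9]
contact_force: [-0.1, 0.4, -0.4]
width: 0.0079
grip_force: 40.0
time_s: 10.95
position: [0.5242, -0.0778, 0.1212]
orientation: [180.0, -0.0, -174.7]
contact_force: [0.1, -0.2, -0.8]
width: 0.0078
grip_force: 40.0
[ 0.52422119 -0.0778017   0.12121875] [ 1.79984462e+02 -4.44128278e-02 -1.74716500e+02] -106.2490194827869
```

View pics/s4.png

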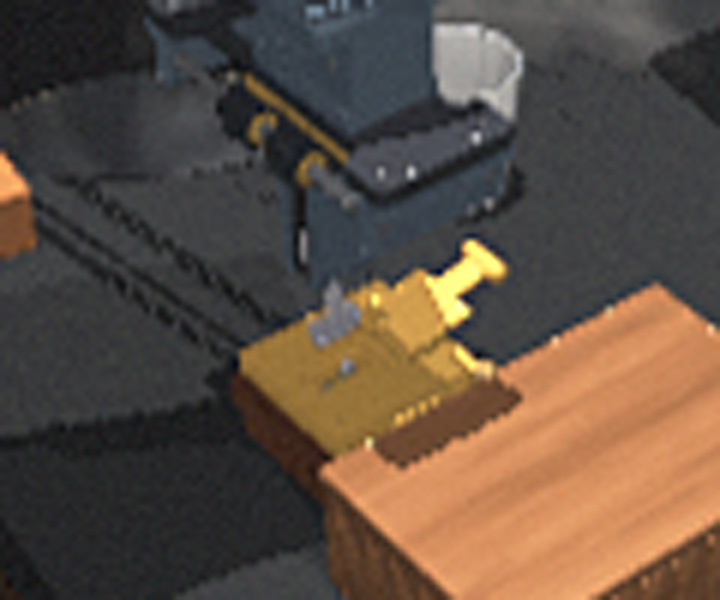

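The foot is at (335,322), just above the slot at (338,376). I'll measure the foot's offset in the same view.

Run:
```python
from h import *
im=np.load("s4.npy");hsv=cv2.cvtColor(im,cv2.COLOR_RGB2HSV)
m=((hsv[...,1]<85)&(im.max(2)>75)).astype(np.uint8)
for r in range(200,222): print(r,' '.join(f"{a:3d}{'*' if b else ' '}" for a,b in zip(hsv[r,258:274,1],m[r,258:274])))
for d in(0,.0,): 
  print([tuple(np.round(proj("scene",(.5242+x*.996+.0*y,-.0778+x*.091+y*.996,.0756+z)),1)) for x,y,z in((0,0,0),(-.013,-.004,.004),(.013,-.004,.004),(-.013,-.004,.014),(.013,-.004,.014),(-.013,.004,.014),(.013,.004,.014))])
```

```text
200  46*   5    6   25   60*  63   67   72   65   44*  50   39   18   27   30   27 
201  23    0    8   46   57*  57   78   24*  35   19    8   23   32   68   99   49*
202  11    8   15   39   69*  63   39   10*  13*  23   26   49   83*  77* 157  151 
203   9    8   14   14   36   25   12*  12*  14*  42   97   87  152  153  164  165 
204  14   15    4   15    8   17   10*  10*  16*  90  155  158  170  169  130  160 
205   9    8   22   18   26   26   16*  12*  13*  25*  43* 146  166  159  138  164 
206   9    9   28   47   64   86   70*   8*  13*   6*  25*  17* 148  162  159  158 
207  33   59   65  129  146  120   50*   8*  13*  15*  15*  38* 133  166  155  149 
208  71   71* 145  122   79*  43*   9*  14*  14*   9*  24*  24* 148  164  161  153 
209 138  154  169   69*  18*  19*  13*  15*  13*  17*  36*  89  158  160  156  161 
210 157  168  170   77*  19*  13*  18*  17*  28*  21* 118  164  165  158  155  157 
211 154  162  161  145   20*  19*  26*  25*  90  137  164  159  158  154  156  154 
212 159  158  157  162   75*  18*  71* 136  174  165  166  158  163  158  161  155 
213 152 
[... 609 characters left out ...]
150  128  159  160  156  154  154  158  157  153  156 
221 155  159  155  160  154  159  153  157  152  159  153  160  158  160  163  152 
[(np.float64(265.5), np.float64(211.0)), (np.float64(262.5), np.float64(212.7)), (np.float64(269.7), np.float64(208.9)), (np.float64(262.4), np.float64(210.1)), (np.float64(269.6), np.float64(206.4)), (np.float64(261.0), np.float64(208.6)), (np.float64(268.2), np.float64(204.9))]
[(np.float64(265.5), np.float64(211.0)), (np.float64(262.5), np.float64(212.7)), (np.float64(269.7), np.float64(208.9)), (np.float64(262.4), np.float64(210.1)), (np.float64(269.6), np.float64(206.4)), (np.float64(261.0), np.float64(208.6)), (np.float64(268.2), np.float64(204.9))]
```

```bash
python3 -m handwheel '[[0,[0,0,-12],0],[0,[0,0,-4],0],[0,[0,0,0],0]]'; python3 -m handwheel '[[0,[0,0,-2],0],[0,[0,0,-2],0],[0,[0,0,0],0]]'; python3 -m handwheel '[[0,[0,0,-2],0],[0,[0,0,0],0]]'
```

```text
time_s: 11.38
position: [0.5242, -0.0785, 0.105]
orientation: [180.0, -0.1, -174.8]
contact_force: [-0.3, 1.0, -1.4]
width: 0.0077
grip_force: 40.0
time_s: 11.75
position: [0.5246, -0.0786, 0.1015]
orientation: [180.0, -0.0, -174.8]
contact_force: [0.3, 0.3, -0.5]
width: 0.0076
grip_force: 40.0
time_s: 12.0
position: [0.5245, -0.0786, 0.0994]
orientation: [180.0, -0.0, -174.8]
contact_force: [0.2, 0.5, -1.3]
width: 0.0075
grip_force: 40.0
```

```bash
for i in 1 2 3; do python3 -m handwheel '[[0,[0,0,-1.5],0],[0,[0,0,0],0]]' 55 | egrep 'pos|force|width'; done
```

```text
position: [0.5245, -0.0786, 0.0979]
contact_force: [-0.4, 0.1, -0.8]
width: 0.0077
grip_force: 55.0
position: [0.5245, -0.0786, 0.0964]
contact_force: [-0.6, -0.1, -0.7]
width: 0.0076
grip_force: 55.0
position: [0.5245, -0.0786, 0.0949]
contact_force: [0.1, 0.3, -1.5]
width: 0.0077
grip_force: 55.0
```

```bash
for i in 1 2 3 4; do python3 -m handwheel '[[0,[0,0,-1.5],0],[0,[0,0,0],0]]' | egrep 'pos|force'; done
```

```text
position: [0.5247, -0.0786, 0.0936]
contact_force: [0.5, -1.2, -0.2]
grip_force: 55.0
position: [0.5251, -0.0786, 0.0923]
contact_force: [1.1, 0.0, 1.2]
grip_force: 55.0
position: [0.5251, -0.0786, 0.0907]
contact_force: [1.7, -0.2, -0.9]
grip_force: 55.0
position: [0.5248, -0.0786, 0.089]
contact_force: [3.5, 1.1, -1.5]
grip_force: 55.0
```

```bash
python3 -m handwheel '[[0,[0.8,0,0],0],[0,[0,0,0],0]]' | egrep 'pos|force'; for i in 1 2 3 4; do python3 -m handwheel '[[0,[0,0,-1.5],0],[0,[0,0,0],0]]' | egrep 'pos|force'; done
```

```text
position: [0.5251, -0.0786, 0.0889]
contact_force: [-1.1, -0.4, 0.7]
grip_force: 55.0
position: [0.5253, -0.0786, 0.0873]
contact_force: [2.3, -0.6, -2.8]
grip_force: 55.0
position: [0.5254, -0.0786, 0.0858]
contact_force: [1.3, -0.3, -3.5]
grip_force: 55.0
position: [0.5253, -0.0785, 0.0843]
contact_force: [1.5, 0.2, -2.4]
grip_force: 55.0
position: [0.5253, -0.0786, 0.0828]
contact_force: [1.7, -0.7, -2.7]
grip_force: 55.0
```

```bash
for i in 1 2 3 4; do python3 -m handwheel '[[0,[0,0,-2],0],[0,[0,0,0],0]]' | egrep 'pos|contact'; done
python3 - <<'E'
from h import *
print(sense())
im=cams.get_image("scene")
cv2.imwrite("pics/s5.png",cv2.resize(im[155:255,210:330],None,fx=6,fy=6,interpolation=2)[:,:,::-1])
E
```

```text
position: [0.5253, -0.0786, 0.0808]
contact_force: [1.7, 0.9, -3.5]
position: [0.5251, -0.0786, 0.0787]
contact_force: [2.0, -0.9, -6.3]
position: [0.5252, -0.0785, 0.0767]
contact_force: [1.1, -0.5, -6.2]
position: [0.5253, -0.0786, 0.0749]
contact_force: [0.9, 0.3, -0.9]
{'time_s': 16.0, 'joint_positions': array([-1.10196976e+01,  1.92400879e+01,  1.21608000e+02,  3.18907058e-04,
        3.91682958e+01, -1.06247661e+02]), 'qd': array([ 0.02785977, -0.16990371, -0.11774647, -0.01452571,  0.13985598,
        0.07447898]), 'joint_efforts': array([-7.52697524e-03, -6.01392961e+01, -3.08264029e+01, -3.72059585e-02,
        2.34413979e-02, -3.23678078e-04]), 'position': array([ 0.52528194, -0.07855324,  0.07492542]), 'orientation': array([ 1.79995223e+02, -1.56730835e-02, -1.74772284e+02]), 'contact_force': array([ 0.91183937,  0.34494448, -0.89703065]), 'moment': array([ 0.09198862, -0.13320673,  0.01290028]), 'grip_force': 54.999567159684375, 'width': 0.00788864021359182}
```

View pics/s5.png

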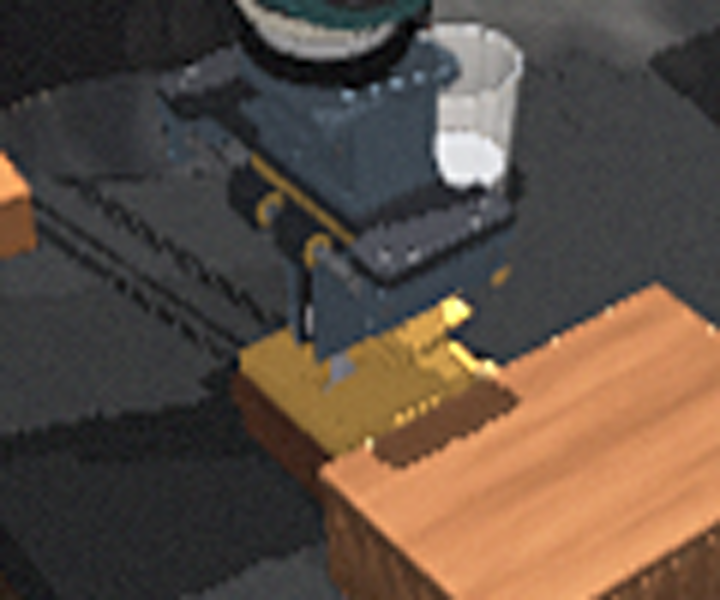

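The key is deep in the slot. I'll go on to the floor.

```bash
for i in 1 2 3 4; do python3 -m handwheel '[[0,[0,0,-1.5],0],[0,[0,0,0],0]]' | egrep 'pos|contact'; done
```

```text
position: [0.5253, -0.0786, 0.0734]
contact_force: [0.5, -0.0, -1.6]
position: [0.5253, -0.0786, 0.0719]
contact_force: [-0.1, 0.2, -1.0]
position: [0.5253, -0.0786, 0.0704]
contact_force: [0.2, 0.6, -0.5]
position: [0.5256, -0.0787, 0.0695]
contact_force: [-2.8, 1.5, 9.7]
```

```bash
python3 -m handwheel '[[0,[0,0,0],0],[0,[0,0,0],0],[0,[0,0,0],-0.1],[0,[0,0,0],-0.1],[0,[0,0,0],-0.1],[0,[0,0,0],-0.1],[0,[0,0,0],0]]' 60; python3 -c "
from plant import sense;print(sense()['moment'])"
```

```text
time_s: 17.92
position: [0.5259, -0.0784, 0.0695]
orientation: [180.0, 0.0, 162.2]
contact_force: [-0.4, 5.5, 6.9]
width: 0.0078
grip_force: 60.0
[ 1.08552335e+00 -4.74978405e-02  7.05645456e-04]
```

```bash
python3 -m handwheel '[[0,[0,0.4,0],-0.1],[0,[0,0,0],-0.1],[0,[0,0,0],-0.1],[0,[0,0,0],-0.1],[0,[0,0,0],-0.1],[0,[0,0,0],0]]'; python3 -c "
from plant import sense;print(sense()['moment'])"
```

```text
time_s: 18.68
position: [0.5262, -0.0779, 0.0695]
orientation: [179.9, 0.0, 133.6]
contact_force: [0.2, 5.6, 4.9]
width: 0.0076
grip_force: 60.0
[ 1.28652029 -0.42281864  0.1645025 ]
```

```bash
python3 -m handwheel '[[0,[0,0.5,0],-0.1],[0,[0,0,0],-0.1],[0,[0,0,-0.3],-0.1],[0,[0,0,0],-0.1],[0,[0,0,0],-0.1],[0,[0,0,0],-0.1],[0,[0,0,0],0]]'; python3 -c "
from plant import sense;print(sense()['moment'])"
```

```text
time_s: 19.55
position: [0.5267, -0.0775, 0.0695]
orientation: [179.9, 0.0, 99.2]
contact_force: [2.3, 4.6, 6.6]
width: 0.0076
grip_force: 60.0
[ 1.05453908 -0.71051541  0.13146943]
```

```bash
for i in 1 2; do python3 -m handwheel '[[0,[0,0,0],-0.06],[0,[0,0,0],0],[0,[0,0,0],0]]'; python3 -c "
from plant import sense;print(sense()['moment'])"; done
python3 - <<'E'
from h import *
im=cams.get_image("scene")
cv2.imwrite("pics/s6.png",cv2.resize(im[155:255,210:330],None,fx=6,fy=6,interpolation=2)[:,:,::-1])
E
```

```text
time_s: 19.92
position: [0.5268, -0.0775, 0.0695]
orientation: [179.8, 0.0, 95.8]
contact_force: [3.1, 4.1, 5.9]
width: 0.0079
grip_force: 60.0
[ 1.0913914  -0.82946226  0.2033505 ]
time_s: 20.3
position: [0.5269, -0.0775, 0.0695]
orientation: [179.8, 0.0, 92.4]
contact_force: [3.2, 4.8, 5.9]
width: 0.008
grip_force: 60.0
[ 1.11853979 -0.88634886  0.16696739]
```

View pics/s6.png

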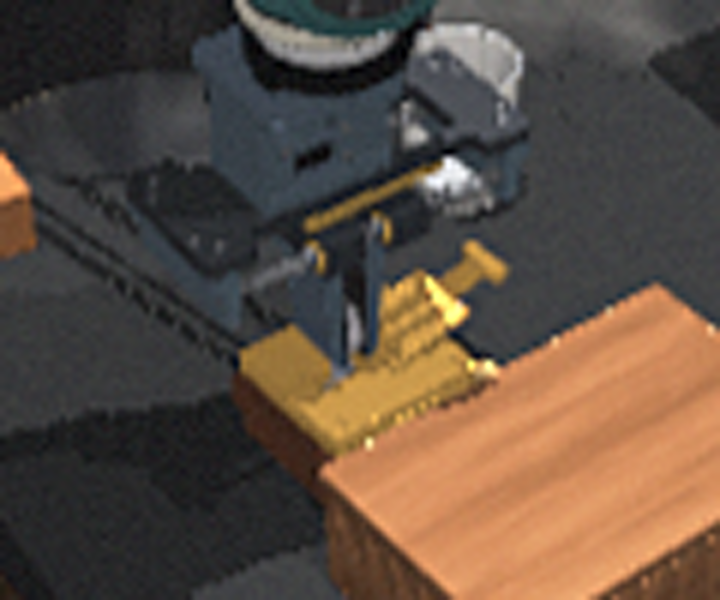

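The bow has turned with the fingers, which are still gripping it at (350,330). The cover is on its back and the spring torque of about 0.17 N m is being held.

```bash
python3 -m handwheel '[[0,[0,0,0],0],[0,[0,0,0],0],[0,[0,0,0],0]]' | egrep 'ori|contact|grip'; python3 -c "
from plant import sign_off;print(sign_off())"
```

```text
orientation: [179.8, 0.0, 92.4]
contact_force: [3.1, 4.5, 5.9]
grip_force: 60.0
the job is handed in; nothing more can be done
None
```

I handed the job in (no verdict came back) with the cover over on its back and the key pushed to the slot floor; the tool had turned about 1.6 rad clockwise and was still gripping the key at 60 N.

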